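# Swap two bottles in a capping jig and set the cap to vent

## Robot

A 7-joint arm with a two-finger parallel gripper is mounted at the origin on the work surface. World frame = base frame: x ahead of the robot, y to its left, z up, the work surface at z = 0. Lengths are in mm, angles in rad, forces in N, time in s.
With the tool pointing down it reaches from about 350 to 775 mm from the base axis. Payload 3.1 kg.
Tool frame: the origin (TCP) lies on the front face of the gripper's body, between the roots of the fingers; the fingertips stand 73 mm ahead of it and the grasp point (between the pads) lies 54 mm ahead of it; z points along the fingers, x is the direction in which the jaws open and shut, and the axes are right-handed (so a half turn about z gives the same grasp; the last joint's range is limited). The gripper opens to 85 mm and grips with 20 to 120 N. Pads are 22 mm wide; open, the fingers measure 114 mm over their backs; the gripper's body (76 mm by 85 mm) begins 54 mm behind the grasp point. The pads swing forward as they close: fully open they stand 13 mm farther back than shut.
Start: joints at [1.301, 0.311, 0.014, 1.512, -0.004, 1.319, -0.027], TCP at [124.243, -535.798, 303.904] pointing down, gripper open.
Joint ranges: [-2.7, 2.7], [-0.3, 1.91], [-1.27, 1.3], [0.12, 2.57], [-1.44, 4.58], [0.2, 2.03], [-3.05, 3.05]. Speed limits (rad/s): [2.79, 2.79, 3.14, 3.14, 3.14, 3.14, 3.14].

## Interface

Orientations are given as a unit quaternion [w, x, y, z].
In Python, from workcell import arm gives the robot as it stands.
- The arm moves only by the shell command python3 -m creep 'ROWS' [OPENING] [FORCE]. ROWS is JSON, a list of rows, each an object of numbers: "tx", "ty", "tz": the shift along the world's x, y, z in m; "turn": the turn about the world's z in degrees. In form: [{"tx": .., "ty": .., "tz": .., "turn": ..}, ...]. A call has 1 to 20 rows; each row shifts and turns the commanded pose from where the row before left it; what a row does not reach is not made up. A row lasts 1/8 s, in which the tool goes at most 62.5 mm and 10.7 degrees, less where a joint would pass 70% of its speed; a pose out of reach is approached as far as the arm can. A call with a gripper value outside its range is refused whole. OPENING is the closure, from 0 (fully open) to 1 (shut), set as the call begins (- or left out, the last holds). The fingers move at their own pace and stop on an object; FORCE is the grip in N (left out, the last holds). Time passes only in rows, so rows that do not move let the fingers close. It gives the time, the measured TCP pose, the force and the opening at its end, in the units of the state.
- arm.get_obs(): the state, without advancing time (a new reading comes with each control period).
- arm.grab_frame(name): name is "scene" or "top"; returns a dict with "img" (420x560x3 uint8, blue, green, red), "range_z" (420x560 float32, mm along the optical axis (not along the pixel's ray), 0 where there is no reading), "intrinsics" (3x3 intrinsics, pixels), "dist_coeffs" ([k1, k2, p1, p2, k3] as OpenCV has them; the pictures are not rectified), "rvec" (rotation vector, rad) and "tvec" (3), from world to camera coordinates, as OpenCV has them. Camera axes: x right, y down, z forward; pixel columns grow to the right and rows downward; lengths in mm; the calibration is good to about 2 mm. A picture is of the moment at which its call begins.
- arm.job_done(): hands the job in, once; it reports no verdict.
Trained networks look in the newest picture that a camera, given by its name, has taken for a name from the list of things; names that differ only in an ending like _2 or _b are one class to them, and where a whole thing is asked for, a point or a joint stands for the part that bears it (a point fixed in the world has none). Each returns a list of dicts, best first, with "confidence" (0 to 1); they miss things now and then, are a little off and sometimes report something else, mostly with a low value. They report only what shows in the picture. A call takes as long as a camera call.
- arm.trace(camera, query): "pixels" (420x560 bool, what is visible of it).
- arm.place_of(camera, query): "centre" ([x, y, z] in mm, in the coordinates of the camera as it stood for that picture, good to about 4 mm: a listed point, or the origin of a listed thing).
The state is a dict: "time": time; "qpos": joint angles; "joint_vel": joint speeds; "joint_torque": joint torques, N m; "tcp_pos": TCP position; "orientation": TCP orientation; "contact_force": force on the tool from outside, world axes, zero at the start; "ft_torque": the same for the moment, N m; "width": opening from 0.0 (shut) to 1.0 (fully open).
Only numpy, scipy, OpenCV 4.12 (cv2) and the standard library are available. Lean on these libraries where they do the work, as an engineer would, in place of code of your own. Each camera call takes 0.05 s, during which the arm holds its last target. There are 200 camera calls.

## Task

Swap the two square bottles: the short one leaves the capping jig (the block with the square socket) and ends standing in the shallow steel tray, and the tall one goes from the tray right down into the jig. Then screw the tall bottle's cap down (clockwise from above) until it bottoms out, back it off a quarter turn so that it can vent, and finish still gripping the cap there, without letting go. Keep both bottles upright all along and leave everything else on the bench where it is.

Things in the scene. Friction and masses are not known exactly. Their poses are not given: they have to be found in the camera images.
- bottle_tall: Tall off-white plastic bottle, 0.2 to 0.37 kg, in the tray at first. Square body 50 x 50 mm, 85 mm high, shoulder up to a round neck 32 mm across (height 95 to 105 mm), then a ribbed grey screw cap (see cap_grip). Origin at the centre of its underside, z up, x and y square to its sides. May be lifted by cap or body. Only in the jig is it kept from turning along with its cap.
- cap_grip (a point): Axis point of the tall bottle's cap (40 mm diameter, 26 mm high), 14 mm above the cap's underside, 12 mm below its top. The cap's underside is 105 mm above the bottle's underside when screwed home. The point turns and rises with the cap; its x lies along the raised black bar on the cap's top (centre to rim).
- tall_cap (a joint): How far the tall bottle's cap is unscrewed, rad: 0 is bottomed out on a hard stop, growing counter-clockwise from above. Starts from 1.9 to 2.9; a quarter turn is 1.57; it cannot come off (stops at 4.2). The cap rises 0.8 mm per rad, turns with a friction of about 0.06 N m and stays where it is left, also when the bottle hangs from it.
- bottle_short: Short bottle of the same plastic and width, 0.15 to 0.28 kg, in the jig's socket at first: square body 50 x 50 mm, 55 mm high, neck 32 mm across from 65 to 75 mm, identical cap (closed for good, does not turn) from 75 to 101 mm above the origin. Origin at the centre of its underside, z up.
- jig: Capping jig: aluminium block 100 x 100 x 35 mm bolted to the bench. In its top a central square socket 53 mm wide, 30 mm deep, mouth bevelled 4 mm, sides along the block's x and y. A bottle fits in any of four quarter-turn headings, 1.5 mm to spare each side, and can turn about 0.06 rad each way in it. Origin at the centre of the underside.
- jig_floor (a point): Centre of the socket's floor, 5 mm above the bench; the underside of a seated bottle rests here.
- tray: Shallow square steel tray fixed to the bench, 86 x 86 mm outside, 76 x 76 mm inside, 20 mm high, floor 5 mm thick. Origin at the centre of its underside.
- tray_floor (a point): Centre of the tray's inner floor, 5 mm above the bench.
- squeeze_a: Bystander: clear round squeeze bottle with a white cone nozzle, 54 mm across, 160 mm tall, loose; origin at the centre of its underside.
- squeeze_b: Bystander: like squeeze_a but filled with orange; origin at the centre of its underside.
- marker: Bystander: black marker pen lying on the bench, about 125 mm long along its x (from -43 to +83 mm), 15 mm thick; origin on its underside.
- tape_roll: Bystander: roll of paper tape lying flat, 90 mm across, 24 mm high; origin at the centre of its underside.
- screw_tin: Bystander: small open steel tin, 64 mm across the rim, 45 mm high; origin at the centre of its underside.
- brush: Bystander: paint brush lying on the bench along its x, under 40 mm high.
- wood_block: Bystander: offcut of pale wood, 45 x 120 x 30 mm (x, y, z); origin at the centre of its underside.

How it is judged:
By the outcome, as a careful person would: the job done as asked, in the order asked, and still so for the second after the job is handed in, while the arm keeps its last pose, push and grip.
It also fails if it takes over 72 s, if anything falls off the work surface, if the arm or the gripper's body presses on something with over 40 N, if the wrist force passes 120 N, or if a joint passes its speed limit or range.

## Working session

There is one attempt and no reset: what is moved stays moved. The work goes in short steps, Python scripts to look and compute and a shell command to move; the robot and the scene stay as the last step left them, time stands still between calls to the robot, and variables do not carry over. Pictures are saved under pics/ and viewed, about 8 in all and at most 12, crops included, and the job is handed in when it is done.

```bash
mkdir -p pics; ls
cat > h.py <<'E'
import numpy as np, cv2
from workcell import arm
def cam(f):
    R=cv2.Rodrigues(np.array(f["rvec"],float))[0]; return R,np.array(f["tvec"],float).ravel()
def c2w(f,p):
    R,t=cam(f); return R.T@(np.array(p,float)-t)
def cloud(f,mask=None):
    z=f["range_z"]; m=(z>0) if mask is None else (mask&(z>0))
    v,u=np.nonzero(m)
    n=cv2.undistortPoints(np.stack([u,v],1).astype(float)[:,None],np.array(f["intrinsics"]),np.array(f["dist_coeffs"])).reshape(-1,2)
    d=z[v,u].astype(float); R,t=cam(f)
    return (np.c_[n*d[:,None],d]-t)@R, u, v
E
python3 - <<'E'
from h import *
fs={}
for c in("scene","top"):
    f=fs[c]=arm.grab_frame(c); cv2.imwrite(f"pics/{c}0.png",f["img"])
    R,t=cam(f); print(c,"campos",(-R.T@t).round())
    for q in("bottle_tall","cap_grip","bottle_short","jig","jig_floor","tray","tray_floor","squeeze_a","squeeze_b","marker","tape_roll","screw_tin","brush","wood_block"):
        print(c,q,[(c2w(f,r["centre"]).round(),round(r["confidence"],2)) for r in arm.place_of(c,q)[:3]])
o=arm.get_obs();print(o)
E
```

```text
pics
scene campos [1294. -283.  872.]
scene bottle_tall [(array([537., 146.,   3.]), 0.97), (array([ 370., -176.,   -0.]), 0.31)]
scene cap_grip [(array([538., 151., 129.]), 0.48)]
scene bottle_short [(array([ 556., -214.,    8.]), 0.8)]
scene jig [(array([ 552., -213.,   -5.]), 0.76), (array([527., 403.,  -1.]), 0.43)]
scene jig_floor []
scene tray [(array([538., 147.,   4.]), 0.65)]
scene tray_floor [(array([538., 142.,   6.]), 0.83)]
scene squeeze_a [(array([525., 405.,   1.]), 0.84), (array([ 588., -404.,   -3.]), 0.81), (array([729., 198.,   4.]), 0.33)]
scene squeeze_b [(array([525., 405.,   1.]), 0.84), (array([ 588., -404.,   -3.]), 0.81), (array([729., 198.,   4.]), 0.33)]
scene marker [(array([539., 147.,   4.]), 0.65), (array([629.,   8.,   0.]), 0.63)]
scene tape_roll [(array([ 370., -173.,   -1.]), 0.85)]
scene screw_tin [(array([377., 146.,  -5.]), 0.53)]
scene brush [(array([ 740., -211.,    0.]), 0.92)]
scene wood_block [(array([730., 197.,  -1.]), 0.93)]
top campos [ 473.   17. 1389.]
top bottle_tall [(array([535., 148.,   3.]), 0.66)]
top cap_grip [(array([538., 151
[... 844 characters left out ...]
3,  0.31089634,  0.01398041,  1.51150032, -0.00439579,
        1.31921203, -0.02718362]), 'joint_vel': array([-7.28620360e-04, -1.11437539e-03, -1.34979948e-03,  9.56726299e-04,
        3.94355063e-05, -1.24288207e-03,  1.27395830e-03]), 'joint_torque': array([ 2.09096193e-04, -3.79803014e+01,  1.46111450e-01, -2.30853832e+01,
        1.22859178e-02,  1.88093967e-03, -1.66907802e-05]), 'tcp_pos': array([ 124.26621726, -535.78808038,  303.90566098]), 'orientation': array([ 1.21250509e-05,  7.82933463e-01, -6.22105451e-01,  1.31004352e-07]), 'contact_force': array([-0.21918598,  0.18894838,  0.11884751]), 'ft_torque': array([-0.01584766,  0.03223295,  0.02629775]), 'width': 0.9957372767855284}
```

View pics/scene0.png

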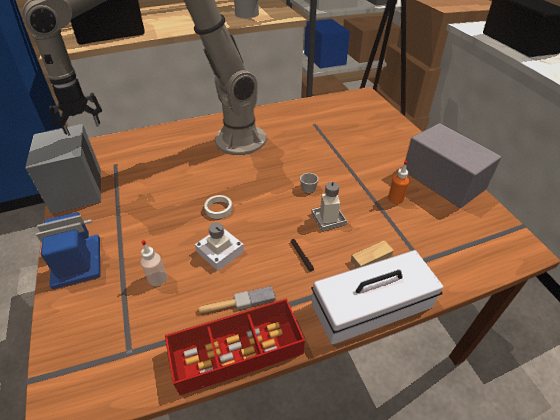

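View pics/top0.png

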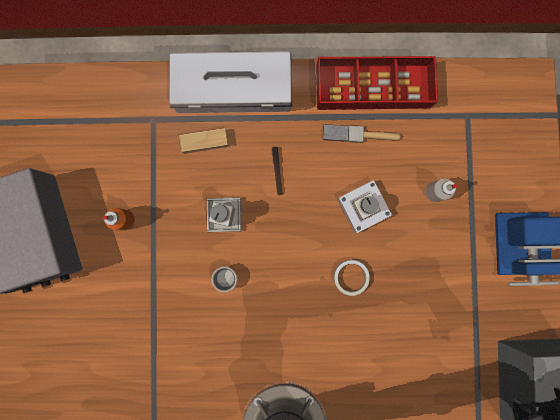

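```bash
cat >> h.py <<'E'
def look(c,name=None):
    f=arm.grab_frame(c)
    if name: cv2.imwrite(f"pics/{name}.png",f["img"])
    return f
def bestmask(c,q):
    r=arm.trace(c,q); return (r[0]["pixels"],r[0]["confidence"]) if r else (None,0)
def rect(P):
    (c,s,a)=cv2.minAreaRect(P[:,:2].astype(np.float32)); return np.round(c,1),np.round(s,1),round(a,1)
def circ(P):
    c,r=cv2.minEnclosingCircle(P[:,:2].astype(np.float32)); return np.round(c,1),round(r,1)
E
python3 - <<'E'
from h import *
print(arm.get_obs()["time"])
for c in("top","scene"):
    f=look(c)
    for q in("jig","tray","bottle_short","bottle_tall"):
        m,cf=bestmask(c,q)
        if m is None: print(c,q,None); continue
        m=cv2.erode(m.astype(np.uint8),np.ones((2,2)))>0
        P,u,v=cloud(f,m); z=P[:,2]
        print(c,q,round(cf,2),len(P),"zpct",np.percentile(z,[2,50,90,98]).round(1))
        h,e=np.histogram(z,bins=np.arange(-10,160,5)); print("  ",[(int(a),int(b)) for a,b in zip(e,h) if b>15])
        for lo,hi in((25,45),(12,28),(53,63),(82,95),(95,115),(115,150)):
            Q=P[(z>lo)&(z<hi)]
            if len(Q)>20: print("   z",lo,hi,len(Q),"zmed",np.median(Q[:,2]).round(1),"mean",Q[:,:2].mean(0).round(1),"rect",rect(Q),"circ",circ(Q))
E
```

```text
1.5
top jig 0.55 1028 zpct [17.5 34.  38.4 41.9]
   [(25, 93), (30, 500), (35, 354), (40, 30)]
   z 25 45 977 zmed 34.1 mean [ 548.5 -212.5] rect (array([ 550.4, -214.1]), array([ 96.8, 101.7]), 27.2) circ (array([ 549.6, -213.5]), 66.8)
   z 12 28 40 zmed 25.6 mean [ 540.7 -187.4] rect (array([ 545.6, -210.7]), array([ 79.9, 102.4]), 37.9) circ (array([ 551.5, -206.1]), 60.6)
top tray 0.88 540 zpct [-2.3  6.5 20.6 83.5]
   [(-5, 35), (0, 173), (5, 134), (10, 26), (15, 96), (20, 62)]
   z 12 28 178 zmed 19.0 mean [533.1 139.4] rect (array([535.2, 146. ]), array([84.9, 81.9]), 89.2) circ (array([536.1, 145.4]), 55.6)
top bottle_short 0.68 404 zpct [ 39.5 101.5 107.7 110.5]
   [(50, 16), (55, 62), (60, 44), (100, 100), (105, 110)]
   z 53 63 109 zmed 58.9 mean [ 542.6 -206.7] rect (array([ 549.9, -214. ]), array([47. , 49.2]), 26.4) circ (array([ 549.3, -214.5]), 31.3)
   z 95 115 228 zmed 105.3 mean [ 551.  -212.8] rect (array([ 551.3, -212.6]), array([40. , 38.9]), 27.8) circ (array([ 551.6, -213.6]), 20.8)
top bottle_tall 0.69 470 zpct [  3.5 126.  139.4 141.9]
   [(85, 80), (90, 56
[... 2049 characters left out ...]
([545.5, 143. ]), 28.0)
   z 12 28 46 zmed 21.1 mean [558.3 138.2] rect (array([555.9, 134.2]), array([51.5, 22. ]), 45.7) circ (array([548.5, 141.5]), 25.8)
   z 53 63 34 zmed 57.9 mean [559.5 141.1] rect (array([556.9, 141.5]), array([52.5, 16.1]), 68.1) circ (array([549.8, 144.4]), 26.3)
   z 82 95 107 zmed 90.4 mean [551.6 138.9] rect (array([544.6, 143.8]), array([49.6, 40.6]), 74.9) circ (array([542.7, 145.1]), 29.5)
   z 95 115 55 zmed 100.7 mean [547.1 141.6] rect (array([544.1, 143.8]), array([37. , 21.7]), 58.2) circ (array([540.1, 146.3]), 19.5)
   z 115 150 135 zmed 136.7 mean [547.  143.7] rect (array([543.7, 145.5]), array([32.5, 32.9]), 42.6) circ (array([543.6, 144.6]), 19.3)
```

The scene camera shows the tall bottle in the tray at px (330,205) and the short one in the jig at (218,245). The top view agrees, with the tall bottle at (223,213) and the short at (369,205). The other items are clear of both, and there is free bench at about (480,-20) mm. The network fixes match these pixels, except for some low-confidence false hits. Cap tops measure about 106 and 137 mm from both views.

I'll park the short bottle first.

```bash
python3 -m creep '[{"tx":0.0305,"ty":0.0231,"tz":-0.0053,"turn":1},{"tx":0.0305,"ty":0.0231,"tz":-0.0053,"turn":1},{"tx":0.0305,"ty":0.0231,"tz":-0.0053,"turn":1},{"tx":0.0305,"ty":0.0231,"tz":-0.0053,"turn":1},{"tx":0.0305,"ty":0.0231,"tz":-0.0053,"turn":1},{"tx":0.0305,"ty":0.0231,"tz":-0.0053,"turn":1},{"tx":0.0305,"ty":0.0231,"tz":-0.0053,"turn":1},{"tx":0.0305,"ty":0.0231,"tz":-0.0053,"turn":1},{"tx":0.0305,"ty":0.0231,"tz":-0.0053,"turn":1},{"tx":0.0305,"ty":0.0231,"tz":-0.0053,"turn":1},{"tx":0.0305,"ty":0.0231,"tz":-0.0053,"turn":1},{"tx":0.0305,"ty":0.0231,"tz":-0.0053,"turn":1},{"tx":0.0305,"ty":0.0231,"tz":-0.0053,"turn":1},{"tx":0.0305,"ty":0.0231,"tz":-0.0053,"turn":1},{},{}]' 0 40
```

```text
$[14]: bad value
```

```bash
python3 -m creep '[{"tx":0.0305,"ty":0.0231,"tz":-0.0053,"turn":1},{"tx":0.0305,"ty":0.0231,"tz":-0.0053,"turn":1},{"tx":0.0305,"ty":0.0231,"tz":-0.0053,"turn":1},{"tx":0.0305,"ty":0.0231,"tz":-0.0053,"turn":1},{"tx":0.0305,"ty":0.0231,"tz":-0.0053,"turn":1},{"tx":0.0305,"ty":0.0231,"tz":-0.0053,"turn":1},{"tx":0.0305,"ty":0.0231,"tz":-0.0053,"turn":1},{"tx":0.0305,"ty":0.0231,"tz":-0.0053,"turn":1},{"tx":0.0305,"ty":0.0231,"tz":-0.0053,"turn":1},{"tx":0.0305,"ty":0.0231,"tz":-0.0053,"turn":1},{"tx":0.0305,"ty":0.0231,"tz":-0.0053,"turn":1},{"tx":0.0305,"ty":0.0231,"tz":-0.0053,"turn":1},{"tx":0.0305,"ty":0.0231,"tz":-0.0053,"turn":1},{"tx":0.0305,"ty":0.0231,"tz":-0.0053,"turn":1},{"tz":0},{"tz":0}]' 0 40
```

```text
$[14]: bad value
```

```bash
python3 -m creep '[{"tx":0.0305,"ty":0.0231,"tz":-0.0053,"turn":1},{"tx":0.0305,"ty":0.0231,"tz":-0.0053,"turn":1},{"tx":0.0305,"ty":0.0231,"tz":-0.0053,"turn":1},{"tx":0.0305,"ty":0.0231,"tz":-0.0053,"turn":1},{"tx":0.0305,"ty":0.0231,"tz":-0.0053,"turn":1},{"tx":0.0305,"ty":0.0231,"tz":-0.0053,"turn":1},{"tx":0.0305,"ty":0.0231,"tz":-0.0053,"turn":1},{"tx":0.0305,"ty":0.0231,"tz":-0.0053,"turn":1},{"tx":0.0305,"ty":0.0231,"tz":-0.0053,"turn":1},{"tx":0.0305,"ty":0.0231,"tz":-0.0053,"turn":1},{"tx":0.0305,"ty":0.0231,"tz":-0.0053,"turn":1},{"tx":0.0305,"ty":0.0231,"tz":-0.0053,"turn":1},{"tx":0.0305,"ty":0.0231,"tz":-0.0053,"turn":1},{"tx":0.0305,"ty":0.0231,"tz":-0.0053,"turn":1},{"tx":0,"ty":0,"tz":0,"turn":0},{"tx":0,"ty":0,"tz":0,"turn":0}]' 0 40
```

```text
time: 4.0
tcp_pos: [550.8, -213.1, 229.5]
orientation: [0.001, 0.853, -0.522, -0.0]
contact_force: [-0.8, -1.3, -0.9]
width: 0.999
```

```bash
python3 -m creep '[{"tx":0,"ty":0,"tz":-0.02,"turn":0},{"tx":0,"ty":0,"tz":-0.02,"turn":0},{"tx":0,"ty":0,"tz":-0.02,"turn":0},{"tx":0,"ty":0,"tz":-0.0235,"turn":0},{"tx":0,"ty":0,"tz":0,"turn":0},{"tx":0,"ty":0,"tz":0,"turn":0}]' && python3 -m creep '[{"tx":0,"ty":0,"tz":0,"turn":0},{"tx":0,"ty":0,"tz":0,"turn":0},{"tx":0,"ty":0,"tz":0,"turn":0},{"tx":0,"ty":0,"tz":0,"turn":0},{"tx":0,"ty":0,"tz":0,"turn":0},{"tx":0,"ty":0,"tz":0,"turn":0},{"tx":0,"ty":0,"tz":0,"turn":0},{"tx":0,"ty":0,"tz":0,"turn":0}]' 1 40
python3 - <<'E'
from h import *
look("scene","grasp1"); im=cv2.imread("pics/grasp1.png")
cv2.imwrite("pics/grasp1c.png",cv2.resize(im[150:290,140:300],None,fx=4,fy=4,interpolation=cv2.INTER_CUBIC))
E
```

```text
time: 4.75
tcp_pos: [551.3, -213.6, 147.3]
orientation: [0.0, 0.852, -0.523, 0.001]
contact_force: [-1.0, 0.9, 0.1]
width: 1.001
time: 5.75
tcp_pos: [551.8, -212.7, 147.0]
orientation: [-0.0, 0.853, -0.522, 0.001]
contact_force: [0.0, -0.6, 5.1]
width: 0.46
```

View pics/grasp1c.png

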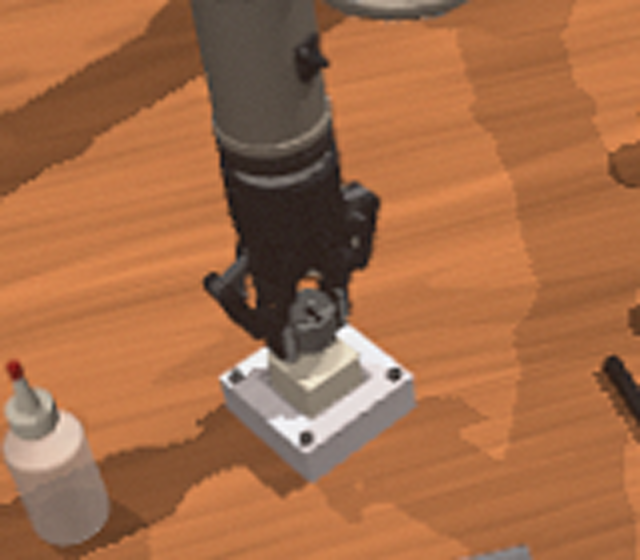

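The crop shows the fingers holding the cap at crop px (315,320), with the bottle upright in the jig. Next I'll lift it.

```bash
python3 -m creep '[{"tx":0,"ty":0,"tz":0.005,"turn":0},{"tx":0,"ty":0,"tz":0.01,"turn":0},{"tx":0,"ty":0,"tz":0.015,"turn":0},{"tx":0,"ty":0,"tz":0.015,"turn":0},{"tx":0,"ty":0,"tz":0.015,"turn":0},{"tx":0,"ty":0,"tz":0.01,"turn":0},{"tx":0,"ty":0,"tz":0,"turn":0},{"tx":0,"ty":0,"tz":0,"turn":0}]' && python3 -m creep '[{"tx":-0.005,"ty":0.013,"tz":0,"turn":-1.5},{"tx":-0.005,"ty":0.013,"tz":0,"turn":-1.5},{"tx":-0.005,"ty":0.013,"tz":0,"turn":-1.5},{"tx":-0.005,"ty":0.013,"tz":0,"turn":-1.5},{"tx":-0.005,"ty":0.013,"tz":0,"turn":-1.5},{"tx":-0.005,"ty":0.013,"tz":0,"turn":-1.5},{"tx":-0.005,"ty":0.013,"tz":0,"turn":-1.5},{"tx":-0.005,"ty":0.013,"tz":0,"turn":-1.5},{"tx":-0.005,"ty":0.013,"tz":0,"turn":-1.5},{"tx":-0.005,"ty":0.013,"tz":0,"turn":-1.5},{"tx":-0.005,"ty":0.013,"tz":0,"turn":-2},{"tx":-0.005,"ty":0.013,"tz":0,"turn":-2},{"tx":-0.005,"ty":0.013,"tz":0,"turn":-2},{"tx":-0.005,"ty":0.013,"tz":0,"turn":-2},{"tx":0,"ty":0.008,"tz":0,"turn":-2},{"tx":0,"ty":0,"tz":0,"turn":-2},{"tx":0,"ty":0,"tz":0,"turn":0},{"tx":0,"ty":0,"tz":0,"turn":0}]'
python3 - <<'E'
from h import *
f=look("scene")
for q in ("bottle_short","bottle_tall"):
    m,c=bestmask("scene",q); P,u,v=cloud(f,m); print(q,c,np.percentile(P[:,2],[2,50,98]),P.mean(0))
E
```

```text
time: 6.8
tcp_pos: [550.8, -212.3, 215.6]
orientation: [0.0, 0.853, -0.522, -0.001]
contact_force: [0.1, 0.2, -2.7]
width: 0.455
time: 9.05
tcp_pos: [481.2, -23.1, 216.0]
orientation: [0.0, 0.707, -0.707, -0.0]
contact_force: [-0.8, -0.7, -2.7]
width: 0.456
bottle_short 0.86 [  1.29200788 128.66260432 177.79971627] [493.83246347 -26.30432608 127.24995481]
bottle_tall 0.61 [ 12.50185649  84.01554195 141.00724244] [550.93147624 139.64693196  80.42763935]
```

```bash
python3 -m creep '[{"tx":0,"ty":0,"tz":-0.015,"turn":0},{"tx":0,"ty":0,"tz":-0.015,"turn":0},{"tx":0,"ty":0,"tz":-0.015,"turn":0},{"tx":0,"ty":0,"tz":-0.015,"turn":0},{"tx":0,"ty":0,"tz":-0.005,"turn":0},{"tx":0,"ty":0,"tz":-0.003,"turn":0},{"tx":0,"ty":0,"tz":-0.003,"turn":0},{"tx":0,"ty":0,"tz":0,"turn":0},{"tx":0,"ty":0,"tz":0,"turn":0}]' && python3 -m creep '[{"tx":0,"ty":0,"tz":-0.001,"turn":0},{"tx":0,"ty":0,"tz":-0.001,"turn":0},{"tx":0,"ty":0,"tz":0,"turn":0}]'
```

```text
time: 10.32
tcp_pos: [481.5, -22.4, 145.6]
orientation: [-0.0, 0.707, -0.707, 0.0]
contact_force: [0.9, -0.3, -1.9]
width: 0.456
time: 10.7
tcp_pos: [481.2, -22.4, 143.1]
orientation: [0.0, 0.707, -0.707, -0.0]
contact_force: [-0.5, 0.3, -3.5]
width: 0.454
```

```bash
python3 -m creep '[{"tx":0,"ty":0,"tz":-0.001,"turn":0},{"tx":0,"ty":0,"tz":-0.0005,"turn":0},{"tx":0,"ty":0,"tz":0,"turn":0}]'
```

```text
time: 11.08
tcp_pos: [481.4, -22.4, 142.0]
orientation: [-0.0, 0.707, -0.707, 0.0]
contact_force: [0.0, -0.7, 0.8]
width: 0.458
```

```bash
python3 -m creep '[{"tx":0,"ty":0,"tz":0,"turn":0},{"tx":0,"ty":0,"tz":0,"turn":0},{"tx":0,"ty":0,"tz":0,"turn":0},{"tx":0,"ty":0,"tz":0,"turn":0},{"tx":0,"ty":0,"tz":0.01,"turn":0},{"tx":0,"ty":0,"tz":0.02,"turn":0},{"tx":0,"ty":0,"tz":0.02,"turn":0},{"tx":0,"ty":0,"tz":0.02,"turn":0},{"tx":0,"ty":0,"tz":0.02,"turn":0}]' 0 && python3 -m creep '[{"tx":0.0039,"ty":0.012,"tz":0,"turn":8.6},{"tx":0.0039,"ty":0.012,"tz":0,"turn":8.6},{"tx":0.0039,"ty":0.012,"tz":0,"turn":8.6},{"tx":0.0039,"ty":0.012,"tz":0,"turn":8.6},{"tx":0.0039,"ty":0.012,"tz":0,"turn":8.6},{"tx":0.0039,"ty":0.012,"tz":0,"turn":8.6},{"tx":0.0039,"ty":0.012,"tz":0,"turn":8.6},{"tx":0.0039,"ty":0.012,"tz":0,"turn":8.6},{"tx":0.0039,"ty":0.012,"tz":0,"turn":8.6},{"tx":0.0039,"ty":0.012,"tz":0,"turn":8.6},{"tx":0.0039,"ty":0.012,"tz":0,"turn":8.6},{"tx":0.0039,"ty":0.012,"tz":0,"turn":8.6},{"tx":0.0039,"ty":0.012,"tz":0,"turn":8.6},{"tx":0.0039,"ty":0.012,"tz":0,"turn":8.6},{"tx":0,"ty":0,"tz":0,"turn":0},{"tx":0,"ty":0,"tz":0,"turn":0}]'
python3 - <<'E'
from h import *
print(arm.get_obs()["qpos"].round(2))
f=look("top")
m,c=bestmask("top","jig"); P,u,v=cloud(f,cv2.erode(m.astype(np.uint8),np.ones((2,2)))>0); Q=P[(P[:,2]>27)&(P[:,2]<42)]; print("jig",c,len(Q),rect(Q))
Q=P[(P[:,2]<22)]; print("socket",len(Q),rect(Q))
print([ (c2w(f,r["centre"]).round(1),r["confidence"]) for r in arm.place_of("top","jig_floor")[:2]])
m,c=bestmask("top","bottle_short"); P,u,v=cloud(f,m);Q=P[P[:,2]>90]; print("short",c,circ(Q),Q.mean(0))
# jig fit in the plane z=35 from the image mask (no depth)
g=cv2.cvtColor(f["img"],cv2.COLOR_BGR2GRAY); np.save("pics/topimg.npy",f["img"])
cv2.imwrite("pics/top1.png",cv2.resize(f["img"][150:260,180:420],None,fx=3,fy=3,interpolation=cv2.INTER_CUBIC))
E
```

```text
time: 12.2
tcp_pos: [481.3, -22.3, 233.1]
orientation: [-0.0, 0.707, -0.707, 0.0]
contact_force: [-0.2, 0.8, 1.2]
width: 1.0
time: 14.2
tcp_pos: [535.9, 144.9, 231.9]
orientation: [0.0, 0.965, 0.261, -0.0]
contact_force: [-0.2, -0.2, 0.2]
width: 1.0
[ 0.23  0.47 -0.73  1.59  0.33  1.21 -0.04]
jig 0.61 991 (array([ 549.2, -213.6]), array([ 94.4, 100.1]), 26.5)
socket 432 (array([ 540.9, -206.2]), array([66. , 78.3]), 25.9)
[(array([ 553.6, -215.2,    4.2]), 0.88), (array([533.3, 147.6,  -4.4]), 0.17)]
short 0.57 (array([480.1, -22.9]), 20.5) [480.18605685 -22.79179066  99.65147595]
```

View pics/top1.png

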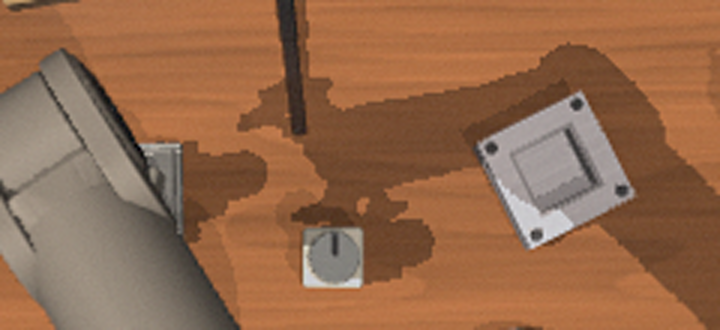

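The crop shows the short bottle standing upright and square at crop px (333,257), about 0 heading. The socket at (560,165) is empty.

Next is the grasp on the tall bottle's cap.

```bash
python3 -m creep '[{"tx":0.0007,"ty":0.0013,"tz":-0.012,"turn":0},{"tx":0,"ty":0,"tz":-0.015,"turn":0},{"tx":0,"ty":0,"tz":-0.015,"turn":0},{"tx":0,"ty":0,"tz":-0.0115,"turn":0},{"tx":0,"ty":0,"tz":0,"turn":0},{"tx":0,"ty":0,"tz":0,"turn":0}]' && python3 -m creep '[{"tx":0,"ty":0,"tz":0,"turn":0},{"tx":0,"ty":0,"tz":0,"turn":0},{"tx":0,"ty":0,"tz":0,"turn":0},{"tx":0,"ty":0,"tz":0,"turn":0},{"tx":0,"ty":0,"tz":0,"turn":0},{"tx":0,"ty":0,"tz":0,"turn":0},{"tx":0,"ty":0,"tz":0,"turn":0}]' 1 50 && python3 -m creep '[{"tx":0,"ty":0,"tz":0.005,"turn":0},{"tx":0,"ty":0,"tz":0.01,"turn":0},{"tx":0,"ty":0,"tz":0.015,"turn":0},{"tx":0,"ty":0,"tz":0.015,"turn":0},{"tx":0,"ty":0,"tz":0.015,"turn":0},{"tx":0,"ty":0,"tz":0.01,"turn":0},{"tx":0,"ty":0,"tz":0,"turn":0},{"tx":0,"ty":0,"tz":0,"turn":0}]'
```

```text
time: 15.15
tcp_pos: [536.8, 147.1, 178.5]
orientation: [-0.0, 0.965, 0.263, 0.0]
contact_force: [0.2, -0.6, 0.0]
width: 1.0
time: 16.02
tcp_pos: [536.6, 146.9, 178.6]
orientation: [0.0, 0.965, 0.263, 0.0]
contact_force: [-1.7, -1.5, 5.4]
width: 0.453
time: 17.02
tcp_pos: [536.2, 146.7, 247.7]
orientation: [0.0, 0.965, 0.263, -0.001]
contact_force: [-0.1, 0.3, -3.3]
width: 0.455
```

```bash
python3 -m creep '[{"tx":0.004,"ty":-0.018,"tz":0,"turn":2.05},{"tx":0.004,"ty":-0.018,"tz":0,"turn":2.05},{"tx":0.004,"ty":-0.018,"tz":0,"turn":2.05},{"tx":0.004,"ty":-0.018,"tz":0,"turn":2.05},{"tx":0.004,"ty":-0.018,"tz":0,"turn":2.05},{"tx":0.004,"ty":-0.018,"tz":0,"turn":2.05},{"tx":0.004,"ty":-0.018,"tz":0,"turn":2.05},{"tx":0.004,"ty":-0.018,"tz":0,"turn":2.05},{"tx":0.004,"ty":-0.018,"tz":0,"turn":2.05},{"tx":0.004,"ty":-0.018,"tz":0,"turn":2.05},{"tx":-0.0025,"ty":-0.018,"tz":0,"turn":2.05},{"tx":-0.0025,"ty":-0.018,"tz":0,"turn":2.05},{"tx":-0.0025,"ty":-0.018,"tz":0,"turn":2.05},{"tx":-0.0025,"ty":-0.018,"tz":0,"turn":2.05},{"tx":-0.0025,"ty":-0.018,"tz":0,"turn":2.05},{"tx":-0.0025,"ty":-0.018,"tz":0,"turn":2.05},{"tx":-0.0025,"ty":-0.018,"tz":0,"turn":2.05},{"tx":-0.0025,"ty":-0.018,"tz":0,"turn":2.05},{"tx":-0.0025,"ty":-0.018,"tz":0,"turn":2.05},{"tx":-0.0025,"ty":-0.018,"tz":0,"turn":2.05}]' && python3 -m creep '[{"tx":0,"ty":0,"tz":-0.01,"turn":0},{"tx":0,"ty":0,"tz":-0.01,"turn":0},{"tx":0,"ty":0,"tz":0,"turn":0},{"tx":0,"ty":0,"tz":0,"turn":0}]'
python3 - <<'E'
from h import *
print(arm.get_obs()["qpos"].round(2))
f=look("scene"); im=f["img"]
cv2.imwrite("pics/pre.png",cv2.resize(im[150:290,140:300],None,fx=5,fy=4.28,interpolation=cv2.INTER_CUBIC))
m,c=bestmask("scene","bottle_tall"); P,u,v=cloud(f,m); print(c,len(P))
B=P[(P[:,2]>60)&(P[:,2]<135)]; xy=B[:,:2]
# two visible faces -> split & fit square (side 50): min residual over heading and centre
from scipy.optimize import least_squares
def res(p):
    a=np.radians(p[2]);d=xy-p[:2];l=np.c_[d@[np.cos(a),np.sin(a)],d@[-np.sin(a),np.cos(a)]]
    return np.abs(l).max(1)-25
best=min((least_squares(res,[550,-213,a],loss="soft_l1",f_scale=1.) for a in(-18,0,15,27,40,55)),key=lambda r:r.cost)
print("fit",best.x.round(1),best.cost/len(xy), "z",np.percentile(P[:,2],[2,98]))
m,c=bestmask("scene","jig"); P,u,v=cloud(f,m); Q=P[(P[:,2]>25)&(P[:,2]<42)]; print("jig",c,rect(Q))
E
```

```text
time: 19.52
tcp_pos: [551.0, -213.7, 247.2]
orientation: [-0.001, 0.811, 0.584, -0.001]
contact_force: [-0.5, -1.0, -3.2]
width: 0.455
time: 20.02
tcp_pos: [551.7, -212.1, 228.2]
orientation: [-0.0, 0.811, 0.585, 0.0]
contact_force: [0.4, -0.2, -2.6]
width: 0.452
[ 0.87  0.57 -0.81  1.49  0.42  1.26  1.26]
0.78 797
fit [ 551.4 -210.5   28. ] 0.31921145779399873 z [ 62.31858933 190.00441013]
jig 0.58 (array([ 554.3, -213.6]), array([101.4,  98. ]), 26.2)
```

View pics/pre.png

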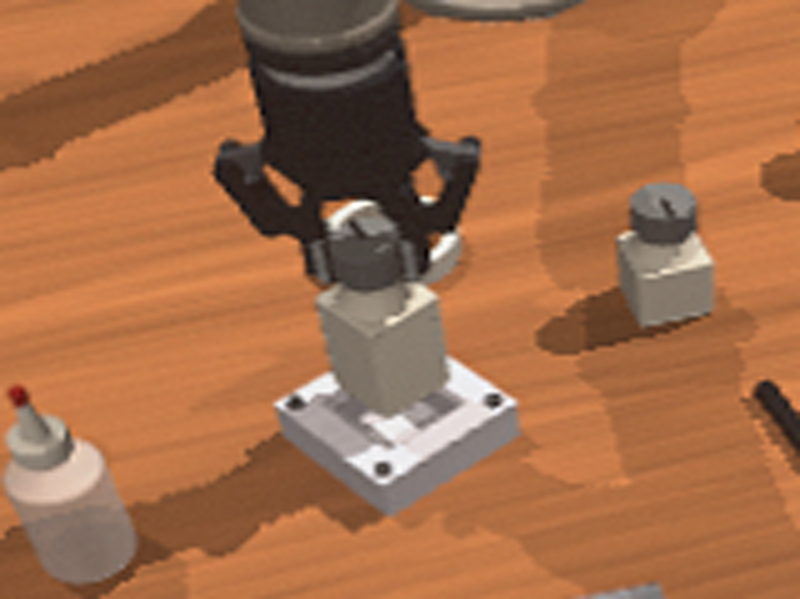

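The crop shows the tall bottle upright above the socket, its lower corner at crop px (390,412) and the jig's near corner at (388,512). I'll measure their relative offset in this one view.

Run:
```python
from h import *
from scipy.optimize import least_squares
def fit(xy,h,a0):
    def res(p):
        a=np.radians(p[2]);d=xy-p[:2];l=np.c_[d@[np.cos(a),np.sin(a)],d@[-np.sin(a),np.cos(a)]]
        return np.abs(l).max(1)-h
    r=least_squares(res,[553,-213,a0],loss="soft_l1",f_scale=1.); return r.x
J=[];B=[]
for i in range(4):
    f=look("scene")
    m,c=bestmask("scene","jig"); P,u,v=cloud(f,cv2.erode(m.astype(np.uint8),np.ones((3,3)))>0); Q=P[(P[:,2]>4)&(P[:,2]<29)]; J.append(fit(Q[:,:2],50,27))
    m,c=bestmask("scene","bottle_tall"); P,u,v=cloud(f,cv2.erode(m.astype(np.uint8),np.ones((3,3)))>0); Q=P[(P[:,2]>60)&(P[:,2]<135)]; B.append(fit(Q[:,:2],25,27))
    print(J[-1].round(1),B[-1].round(1),arm.get_obs()["tcp_pos"].round(1))
print(np.mean(J,0).round(1),np.mean(B,0).round(1))
```

```text
[ 552.6 -213.    27.6] [ 551.7 -211.4   28.6] [ 551.7 -213.1  228.5]
[ 552.6 -212.8   27.4] [ 551.4 -211.7   28.6] [ 551.6 -213.1  228.3]
[ 552.4 -212.9   27.3] [ 551.3 -211.7   28. ] [ 551.5 -213.1  228.2]
[ 552.6 -213.1   27.5] [ 551.1 -211.7   28. ] [ 551.5 -213.1  228.2]
[ 552.5 -213.    27.5] [ 551.4 -211.6   28.3]
```

```bash
python3 -m creep '[{"tx":0.0011,"ty":-0.0013,"tz":-0.004,"turn":-0.8},{"tx":0,"ty":0,"tz":-0.007,"turn":0},{"tx":0,"ty":0,"tz":-0.007,"turn":0},{"tx":0,"ty":0,"tz":-0.003,"turn":0},{"tx":0,"ty":0,"tz":-0.003,"turn":0},{"tx":0,"ty":0,"tz":0,"turn":0}]' && python3 -m creep '[{"tx":0,"ty":0,"tz":-0.003,"turn":0},{"tx":0,"ty":0,"tz":-0.003,"turn":0},{"tx":0,"ty":0,"tz":0,"turn":0}]'
```

```text
time: 21.52
tcp_pos: [552.6, -214.4, 204.0]
orientation: [-0.0, 0.816, 0.578, -0.0]
contact_force: [0.6, 0.6, -2.8]
width: 0.454
time: 21.9
tcp_pos: [552.4, -214.4, 197.9]
orientation: [-0.0, 0.816, 0.578, -0.0]
contact_force: [-1.1, -0.0, -3.7]
width: 0.455
```

```bash
python3 -m creep '[{"tx":0,"ty":0,"tz":-0.004,"turn":0},{"tx":0,"ty":0,"tz":-0.004,"turn":0},{"tx":0,"ty":0,"tz":-0.004,"turn":0},{"tx":0,"ty":0,"tz":-0.004,"turn":0},{"tx":0,"ty":0,"tz":-0.001,"turn":0},{"tx":0,"ty":0,"tz":0,"turn":0}]' && python3 -m creep '[{"tx":0,"ty":0,"tz":-0.001,"turn":0},{"tx":0,"ty":0,"tz":-0.001,"turn":0},{"tx":0,"ty":0,"tz":0,"turn":0}]'; python3 -c "
from h import *
print(arm.get_obs()['ft_torque'])"
```

```text
time: 22.65
tcp_pos: [552.6, -214.4, 181.1]
orientation: [-0.0, 0.816, 0.578, -0.0]
contact_force: [0.1, 0.5, -2.3]
width: 0.451
time: 23.02
tcp_pos: [552.6, -214.4, 179.2]
orientation: [0.0, 0.816, 0.578, -0.0]
contact_force: [-0.1, 0.1, -2.6]
width: 0.451
[0.043313   0.01642665 0.05260434]
```

```bash
python3 -m creep '[{"tx":0,"ty":0,"tz":-0.0007,"turn":0},{"tx":0,"ty":0,"tz":0,"turn":0}]' && python3 -m creep '[{"tx":0,"ty":0,"tz":-0.0007,"turn":0},{"tx":0,"ty":0,"tz":0,"turn":0}]'; python3 -c "
from h import *
for i in range(3): look('top');print(arm.get_obs()['ft_torque'].round(3),arm.get_obs()['contact_force'].round(1))"
```

```text
time: 23.28
tcp_pos: [552.8, -214.5, 178.9]
orientation: [0.0, 0.816, 0.578, 0.0]
contact_force: [-0.6, 0.2, -1.0]
width: 0.456
time: 23.52
tcp_pos: [553.0, -214.6, 178.7]
orientation: [0.001, 0.816, 0.578, 0.0]
contact_force: [-1.3, -0.1, 3.6]
width: 0.453
[-0.059  0.32  -0.014] [-1.7 -0.9  3.1]
[-0.086  0.405 -0.046] [-2.3 -0.3  4.9]
[-0.011  0.365  0.006] [-1.5 -1.2  5.4]
```

```bash
cat > t.py <<'E'
from h import *
o=arm.get_obs(); q=o["orientation"]; print("yaw",round(np.degrees(2*np.arctan2(q[2],q[1])),2),"q7",round(o["qpos"][6],2),"F",o["contact_force"].round(1),"M",o["ft_torque"].round(3),"z",round(o["tcp_pos"][2],1))
E
python3 -m creep '[{"tx":0,"ty":0,"tz":-0.0001,"turn":-8},{"tx":0,"ty":0,"tz":-0.0001,"turn":-8},{"tx":0,"ty":0,"tz":-0.0001,"turn":-8},{"tx":0,"ty":0,"tz":-0.0001,"turn":-8}]' && python3 t.py && python3 -m creep '[{"tx":0,"ty":0,"tz":-0.0001,"turn":-8},{"tx":0,"ty":0,"tz":-0.0001,"turn":-8},{"tx":0,"ty":0,"tz":-0.0001,"turn":-8},{"tx":0,"ty":0,"tz":-0.0001,"turn":-8},{"tx":0,"ty":0,"tz":-0.0001,"turn":-8},{"tx":0,"ty":0,"tz":-0.0001,"turn":-8},{"tx":0,"ty":0,"tz":-0.0001,"turn":-8}]' && python3 t.py
```

```text
time: 24.18
tcp_pos: [553.0, -214.6, 178.2]
orientation: [0.001, 0.944, 0.329, 0.0]
contact_force: [-0.7, -0.4, 4.7]
width: 0.453
yaw 38.4 q7 0.72 F [-0.7 -0.4  4.7] M [-0.026  0.27   0.038] z 178.2
time: 25.05
tcp_pos: [553.2, -214.3, 177.4]
orientation: [0.0, 0.988, -0.153, 0.001]
contact_force: [-1.1, 0.1, 4.3]
width: 0.456
yaw -17.57 q7 -0.15 F [-1.1  0.1  4.3] M [-0.043  0.2    0.068] z 177.4
```

I started the capping before the short bottle was in the tray, and the task wants the swap first. I'll let go now, well short of the stop, finish the swap, then come back to the cap.

```bash
python3 -m creep '[{"tx":0,"ty":0,"tz":0.0002,"turn":0},{"tx":0,"ty":0,"tz":0,"turn":0},{"tx":0,"ty":0,"tz":0,"turn":0},{"tx":0,"ty":0,"tz":0,"turn":0},{"tx":0,"ty":0,"tz":0.01,"turn":0},{"tx":0,"ty":0,"tz":0.02,"turn":0},{"tx":0,"ty":0,"tz":0.03,"turn":0}]' 0 && python3 -m creep '[{"tx":-0.006,"ty":0.016,"tz":0,"turn":0},{"tx":-0.006,"ty":0.016,"tz":0,"turn":0},{"tx":-0.006,"ty":0.016,"tz":0,"turn":0},{"tx":-0.006,"ty":0.016,"tz":0,"turn":0},{"tx":-0.006,"ty":0.016,"tz":0,"turn":0},{"tx":-0.006,"ty":0.016,"tz":0,"turn":0},{"tx":-0.006,"ty":0.016,"tz":0,"turn":0},{"tx":-0.006,"ty":0.016,"tz":0,"turn":0},{"tx":-0.006,"ty":0.016,"tz":0,"turn":0},{"tx":-0.006,"ty":0.016,"tz":0,"turn":0},{"tx":-0.006,"ty":0.016,"tz":0,"turn":0},{"tx":-0.006,"ty":0.016,"tz":0,"turn":0},{"tx":0,"ty":0,"tz":0,"turn":0}]'
python3 - <<'E'
from h import *
f=look("top"); np.savez("pics/topf.npz",**{k:np.array(v) for k,v in f.items()})
im=f["img"]; cv2.imwrite("pics/mid.png",cv2.resize(im[150:260,180:420],None,fx=3,fy=3,interpolation=cv2.INTER_CUBIC))
m,c=bestmask("top","bottle_tall"); P,u,v=cloud(f,m); Q=P[P[:,2]>118]; print("tall cap",c,circ(Q),np.median(Q[:,2])); Q=P[(P[:,2]>82)&(P[:,2]<95)]; print(rect(Q))
E
```

```text
time: 25.92
tcp_pos: [552.2, -214.3, 237.3]
orientation: [-0.0, 0.989, -0.151, -0.001]
contact_force: [0.6, -0.6, 0.3]
width: 0.997
time: 27.55
tcp_pos: [480.2, -20.5, 237.0]
orientation: [-0.0, 0.989, -0.149, 0.0]
contact_force: [-0.4, 0.0, -0.5]
width: 1.002
tall cap 0.83 (array([ 552.6, -213.3]), 20.7) 136.17466223273658
(array([ 552.5, -213.4]), array([49.1, 49.5]), 25.6)
```

View pics/mid.png

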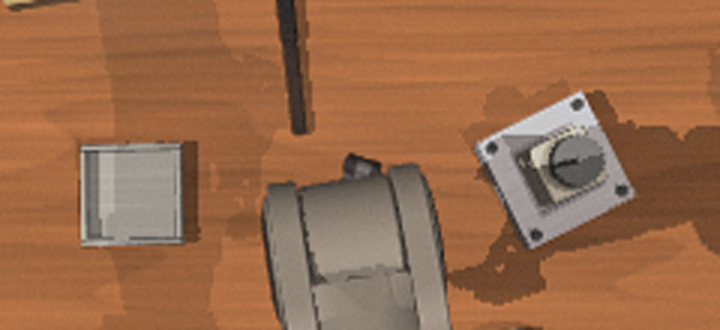

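The crop shows the tall bottle seated in the jig, with its cap at crop px (578,162) and the bar pointing left. The tray at (132,195) is empty.

Now I'll pick up the short bottle and take it to the tray.

```bash
python3 -m creep '[{"tx":0.0006,"ty":0.0005,"tz":-0.02,"turn":0},{"tx":0,"ty":0,"tz":-0.025,"turn":0},{"tx":0,"ty":0,"tz":-0.025,"turn":0},{"tx":0,"ty":0,"tz":-0.0235,"turn":0},{"tx":0,"ty":0,"tz":0,"turn":0},{"tx":0,"ty":0,"tz":0,"turn":0}]' && python3 -m creep '[{"tx":0,"ty":0,"tz":0,"turn":0},{"tx":0,"ty":0,"tz":0,"turn":0},{"tx":0,"ty":0,"tz":0,"turn":0},{"tx":0,"ty":0,"tz":0,"turn":0},{"tx":0,"ty":0,"tz":0,"turn":0},{"tx":0,"ty":0,"tz":0,"turn":0},{"tx":0,"ty":0,"tz":0,"turn":0}]' 1 40 && python3 -m creep '[{"tx":0,"ty":0,"tz":0.005,"turn":0},{"tx":0,"ty":0,"tz":0.01,"turn":0},{"tx":0,"ty":0,"tz":0.015,"turn":0},{"tx":0,"ty":0,"tz":0.015,"turn":0},{"tx":0,"ty":0,"tz":0.01,"turn":0},{"tx":0,"ty":0,"tz":0.005,"turn":0},{"tx":0,"ty":0,"tz":0,"turn":0}]'
```

```text
time: 28.4
tcp_pos: [482.0, -22.4, 144.1]
orientation: [-0.0, 0.988, -0.151, 0.001]
contact_force: [-0.2, -1.0, 0.5]
width: 0.997
time: 29.28
tcp_pos: [481.5, -21.8, 144.1]
orientation: [0.0, 0.989, -0.151, 0.0]
contact_force: [-1.6, -0.1, 5.2]
width: 0.458
time: 30.15
tcp_pos: [481.4, -22.0, 203.7]
orientation: [0.0, 0.989, -0.151, 0.0]
contact_force: [-0.3, 0.6, -2.3]
width: 0.458
```

```bash
python3 -m creep '[{"tx":0.0055,"ty":0.0167,"tz":0,"turn":0},{"tx":0.0055,"ty":0.0167,"tz":0,"turn":0},{"tx":0.0055,"ty":0.0167,"tz":0,"turn":0},{"tx":0.0055,"ty":0.0167,"tz":0,"turn":0},{"tx":0.0055,"ty":0.0167,"tz":0,"turn":0},{"tx":0.0055,"ty":0.0167,"tz":0,"turn":0},{"tx":0.0055,"ty":0.0167,"tz":0,"turn":0},{"tx":0.0055,"ty":0.0167,"tz":0,"turn":0},{"tx":0.0055,"ty":0.0167,"tz":0,"turn":0},{"tx":0.0055,"ty":0.0167,"tz":0,"turn":0},{"tx":0,"ty":0,"tz":0,"turn":0},{"tx":0,"ty":0,"tz":-0.015,"turn":0},{"tx":0,"ty":0,"tz":-0.015,"turn":0},{"tx":0,"ty":0,"tz":-0.013,"turn":0},{"tx":0,"ty":0,"tz":-0.006,"turn":0},{"tx":0,"ty":0,"tz":-0.003,"turn":0},{"tx":0,"ty":0,"tz":-0.001,"turn":0},{"tx":0,"ty":0,"tz":0,"turn":0},{"tx":0,"ty":0,"tz":0,"turn":0}]' && python3 -m creep '[{"tx":0,"ty":0,"tz":-0.001,"turn":0},{"tx":0,"ty":0,"tz":-0.001,"turn":0},{"tx":0,"ty":0,"tz":0,"turn":0}]'
```

```text
time: 32.52
tcp_pos: [536.5, 145.2, 150.8]
orientation: [-0.0, 0.989, -0.151, 0.0]
contact_force: [0.1, 0.0, -2.3]
width: 0.455
time: 32.9
tcp_pos: [536.4, 145.3, 149.3]
orientation: [-0.0, 0.989, -0.151, 0.0]
contact_force: [-2.0, -0.8, 3.8]
width: 0.459
```

```bash
python3 -m creep '[{"tx":0,"ty":0,"tz":0,"turn":0},{"tx":0,"ty":0,"tz":0,"turn":0},{"tx":0,"ty":0,"tz":0,"turn":0},{"tx":0,"ty":0,"tz":0,"turn":0},{"tx":0,"ty":0,"tz":0.01,"turn":0},{"tx":0,"ty":0,"tz":0.025,"turn":0},{"tx":0,"ty":0,"tz":0.03,"turn":0},{"tx":0,"ty":0,"tz":0.028,"turn":0}]' 0 && python3 -m creep '[{"tx":0.0013,"ty":-0.03,"tz":0,"turn":0},{"tx":0.0013,"ty":-0.03,"tz":0,"turn":0},{"tx":0.0014,"ty":-0.03,"tz":0,"turn":0},{"tx":0.0014,"ty":-0.03,"tz":0,"turn":0},{"tx":0.0014,"ty":-0.03,"tz":0,"turn":0},{"tx":0.0014,"ty":-0.03,"tz":0,"turn":0},{"tx":0.0014,"ty":-0.03,"tz":0,"turn":0},{"tx":0.0014,"ty":-0.03,"tz":0,"turn":0},{"tx":0.0014,"ty":-0.03,"tz":0,"turn":0},{"tx":0.0014,"ty":-0.03,"tz":0,"turn":0},{"tx":0.0014,"ty":-0.03,"tz":0,"turn":0},{"tx":0.0014,"ty":-0.03,"tz":0,"turn":0},{"tx":0,"ty":0,"tz":0,"turn":0},{"tx":0,"ty":0,"tz":0,"turn":0}]'
python3 - <<'E'
from h import *
for c in("top","scene"):
    f=look(c)
    for q in("bottle_short","tray"):
        m,cf=bestmask(c,q); P,u,v=cloud(f,m); z=P[:,2]; print(c,q,round(cf,2),np.percentile(z,[2,50,98]).round(1))
        if q=="bottle_short":
            for lo,hi in((52,64),(95,115)):
                Q=P[(z>lo)&(z<hi)]; print(lo,rect(Q),circ(Q))
    im=f["img"]; s=im[160:250,180:270] if c=="top" else im[150:240,280:370]; cv2.imwrite(f"pics/tray_{c}.png",cv2.resize(s,None,fx=4,fy=4,interpolation=cv2.INTER_CUBIC))
cv2.imwrite("pics/tray.png",np.hstack([cv2.imread("pics/tray_top.png"),cv2.imread("pics/tray_scene.png")]))
E
```

```text
time: 33.9
tcp_pos: [536.4, 145.3, 243.2]
orientation: [-0.0, 0.989, -0.151, 0.001]
contact_force: [0.2, -0.8, 0.0]
width: 1.004
time: 35.65
tcp_pos: [553.1, -213.6, 241.8]
orientation: [-0.001, 0.989, -0.15, 0.0]
contact_force: [-0.0, 0.1, -0.3]
width: 1.0
top bottle_short 0.62 [  3.8  97.3 109.4]
52 (array([534.6, 144.6]), array([47.9, 47.4]), 89.3) (array([534.4, 143.8]), 32.7)
95 (array([534.7, 144.1]), array([39., 39.]), 46.4) (array([534.9, 144.2]), 20.7)
top tray 0.64 [-2.6  6.4 23.9]
scene bottle_short 0.88 [  2.3  59.9 108.6]
52 (array([537.4, 142.7]), array([50.4, 51. ]), 86.7) (array([538.6, 142.2]), 31.9)
95 (array([536.6, 144.8]), array([40.1, 41. ]), 11.1) (array([535.8, 143.6]), 21.8)
scene tray 0.91 [-1.1 10.2 23.3]
```

View pics/tray.png

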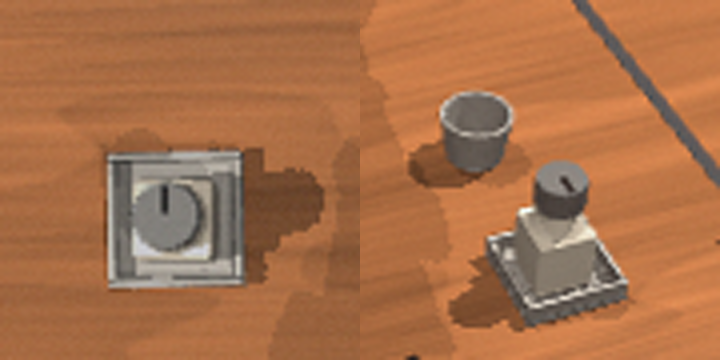

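The short bottle stands upright inside the tray: body at (172,218) in the left crop, (555,255) in the right. The swap is done, so I'll regrasp the tall cap.

```bash
python3 -m creep '[{"tx":-0.0001,"ty":0,"tz":-0.018,"turn":0},{"tx":0,"ty":0,"tz":-0.018,"turn":0},{"tx":0,"ty":0,"tz":-0.018,"turn":0},{"tx":0,"ty":0,"tz":-0.0104,"turn":0},{"tx":0,"ty":0,"tz":0,"turn":0},{"tx":0,"ty":0,"tz":0,"turn":0}]' && python3 -m creep '[{"tx":0,"ty":0,"tz":0,"turn":0},{"tx":0,"ty":0,"tz":0,"turn":0},{"tx":0,"ty":0,"tz":0,"turn":0},{"tx":0,"ty":0,"tz":0,"turn":0},{"tx":0,"ty":0,"tz":0,"turn":0},{"tx":0,"ty":0,"tz":0,"turn":0},{"tx":0,"ty":0,"tz":0,"turn":0}]' 1 60 && python3 t.py && python3 -m creep '[{"tx":0,"ty":0,"tz":-0.0001,"turn":-6},{"tx":0,"ty":0,"tz":-0.0001,"turn":-6}]' && python3 t.py
```

```text
time: 36.7
tcp_pos: [553.2, -215.0, 177.5]
orientation: [0.0, 0.989, -0.151, 0.001]
contact_force: [-0.5, -0.3, 0.7]
width: 0.998
time: 37.58
tcp_pos: [552.9, -214.9, 177.5]
orientation: [0.0, 0.989, -0.151, 0.0]
contact_force: [-1.3, 1.1, 5.8]
width: 0.45
yaw -17.34 q7 -0.16 F [-1.3  1.1  5.8] M [ 0.038  0.342 -0.017] z 177.5
time: 37.83
tcp_pos: [552.9, -214.9, 177.4]
orientation: [0.0, 0.967, -0.255, 0.0]
contact_force: [-1.4, 0.3, 5.5]
width: 0.452
yaw -29.53 q7 -0.35 F [-1.4  0.3  5.5] M [0.049 0.393 0.044] z 177.4
```

```bash
python3 -m creep '[{"tx":0,"ty":0,"tz":-0.0001,"turn":-4},{"tx":0,"ty":0,"tz":0,"turn":-4}]' >/dev/null && python3 t.py && python3 -m creep '[{"tx":0,"ty":0,"tz":-0.0001,"turn":-4},{"tx":0,"ty":0,"tz":0,"turn":-4}]' >/dev/null&& python3 t.py
```

```text
yaw -37.46 q7 -0.47 F [-1.9  1.1  4.9] M [0.076 0.374 0.045] z 177.3
yaw -45.46 q7 -0.6 F [-2.1  0.2  4.9] M [0.074 0.395 0.061] z 177.2
```

```bash
python3 -m creep '[{"tx":0,"ty":0,"tz":-0.0001,"turn":-4},{"tx":0,"ty":0,"tz":0,"turn":-4}]' >/dev/null&& python3 t.py
```

```text
yaw -53.46 q7 -0.72 F [-1.8 -0.2  5.5] M [0.065 0.351 0.069] z 177.0
```

```bash
python3 -m creep '[{"tx":0,"ty":0,"tz":-0.0001,"turn":-4},{"tx":0,"ty":0,"tz":0,"turn":-4}]' >/dev/null&& python3 t.py
```

```text
yaw -61.46 q7 -0.85 F [-1.8  0.5  5.2] M [0.101 0.417 0.044] z 176.9
```

```bash
python3 -m creep '[{"tx":0,"ty":0,"tz":-0.0001,"turn":-4},{"tx":0,"ty":0,"tz":0,"turn":-4}]' >/dev/null&& python3 t.py
```

```text
yaw -69.46 q7 -0.98 F [-1.7  0.9  5.8] M [0.106 0.42  0.041] z 176.8
```

```bash
python3 -m creep '[{"tx":0,"ty":0,"tz":-0.0001,"turn":-3},{"tx":0,"ty":0,"tz":0,"turn":-3}]' >/dev/null&& python3 t.py
```

```text
yaw -75.42 q7 -1.07 F [-2.4  0.6  5.6] M [0.1   0.435 0.021] z 176.7
```

```bash
python3 -m creep '[{"tx":0,"ty":0,"tz":-0.0001,"turn":-3},{"tx":0,"ty":0,"tz":0,"turn":-3}]' >/dev/null&& python3 t.py
```

```text
yaw -81.42 q7 -1.17 F [-1.3  0.5  5.6] M [ 0.056  0.398 -0.021] z 176.6
```

```bash
python3 -m creep '[{"tx":0,"ty":0,"tz":-0.0001,"turn":-3},{"tx":0,"ty":0,"tz":0,"turn":-3}]' >/dev/null&& python3 t.py
```

```text
yaw -87.42 q7 -1.26 F [-1.7  0.3  5.6] M [0.14  0.404 0.092] z 176.6
```

```bash
python3 -m creep '[{"tx":0,"ty":0,"tz":-0.0001,"turn":-3},{"tx":0,"ty":0,"tz":0,"turn":-3}]' >/dev/null&& python3 t.py
```

```text
yaw 266.58 q7 -1.36 F [-2.4  0.7  4.9] M [0.139 0.444 0.045] z 176.4
```

```bash
python3 -m creep '[{"tx":0,"ty":0,"tz":0,"turn":-2},{"tx":0,"ty":0,"tz":0,"turn":-2}]' >/dev/null&& python3 t.py
```

```text
yaw 262.69 q7 -1.42 F [-3.4  1.9  6.8] M [0.176 0.78  0.473] z 176.4
```

```bash
python3 -m creep '[{"tx":0,"ty":0,"tz":-0.0001,"turn":-2},{"tx":0,"ty":0,"tz":0,"turn":-2}]' >/dev/null&& python3 t.py
python3 - <<'E'
from h import *
f=look("scene","scr"); cv2.imwrite("pics/scrc.png",cv2.resize(f["img"][190:290,170:270],None,fx=6,fy=6,interpolation=cv2.INTER_CUBIC))
E
```

```text
yaw 258.86 q7 -1.48 F [-3.8  0.5  8.6] M [0.195 0.898 1.299] z 176.4
```

View pics/scrc.png

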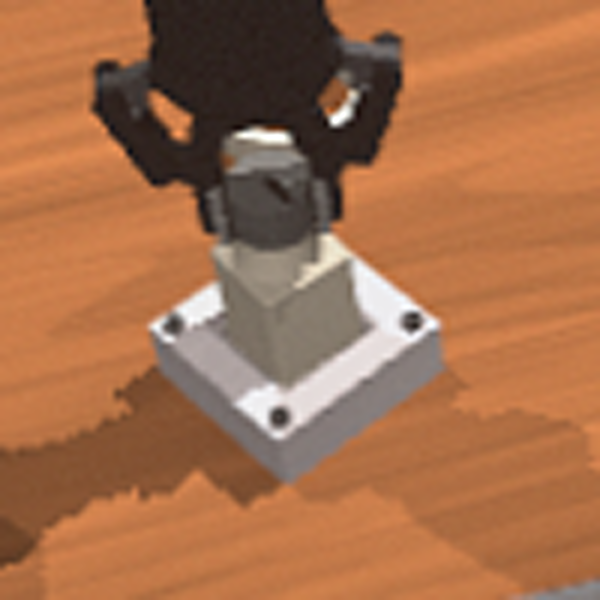

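The cap bottomed out: Mz rose to 1.3 N m near yaw 259°, and the crop shows the cap held at (270,195) with the bottle upright. I'll measure the body heading, back off, then measure again to catch any turning of the bottle in the socket.

```bash
cat > hd.py <<'E'
from h import *
from scipy.optimize import least_squares
def run(n=5):
    X=[]
    for i in range(n):
        f=look("scene"); m,c=bestmask("scene","bottle_tall")
        if m is None: continue
        P,u,v=cloud(f,cv2.erode(m.astype(np.uint8),np.ones((3,3)))>0); xy=P[(P[:,2]>42)&(P[:,2]<86)][:,:2]
        def res(p):
            a=np.radians(p[2]);d=xy-p[:2];l=np.c_[d@[np.cos(a),np.sin(a)],d@[-np.sin(a),np.cos(a)]]
            return np.abs(l).max(1)-25
        X.append(least_squares(res,[552.5,-213,27],loss="soft_l1",f_scale=1.).x)
    X=np.array(X); print("heading",X[:,2].round(2),"med",np.median(X,0).round(2))
run()
E
python3 hd.py; python3 t.py
python3 -m creep '[{"tx":0,"ty":0,"tz":0,"turn":2},{"tx":0,"ty":0,"tz":0,"turn":2}]' >/dev/null; python3 t.py;  python3 -m creep '[{"tx":0,"ty":0,"tz":0,"turn":2},{"tx":0,"ty":0,"tz":0,"turn":0}]' >/dev/null; python3 t.py; python3 hd.py
```

```text
heading [97.81 24.12 24.48 23.86 24.05] med [ 551.6  -212.27   24.12]
yaw 258.95 q7 -1.48 F [-3.6  1.1  7.8] M [0.118 0.93  1.141] z 176.4
yaw 262.77 q7 -1.42 F [-3.6  0.8  8.4] M [ 0.169  0.704 -0.042] z 176.5
yaw 264.65 q7 -1.39 F [-3.6  0.4  7.3] M [0.082 0.671 0.003] z 176.5
heading [26.09 25.84 26.69] med [ 551.97 -213.07   26.09]
```

```bash
python3 -m creep '[{"tx":0,"ty":0,"tz":0.0001,"turn":7},{"tx":0,"ty":0,"tz":0.0001,"turn":7},{"tx":0,"ty":0,"tz":0.0001,"turn":7},{"tx":0,"ty":0,"tz":0.0001,"turn":7},{"tx":0,"ty":0,"tz":0.0001,"turn":7},{"tx":0,"ty":0,"tz":0.0001,"turn":7},{"tx":0,"ty":0,"tz":0.0001,"turn":7},{"tx":0,"ty":0,"tz":0.0001,"turn":7},{"tx":0,"ty":0,"tz":0.0001,"turn":7},{"tx":0,"ty":0,"tz":0.0001,"turn":7},{"tx":0,"ty":0,"tz":0.0001,"turn":7},{"tx":0,"ty":0,"tz":0.0001,"turn":7},{"tx":0,"ty":0,"tz":0,"turn":6},{"tx":0,"ty":0,"tz":0,"turn":0}]'; python3 t.py; python3 hd.py
```

```text
time: 43.88
tcp_pos: [552.6, -215.6, 177.7]
orientation: [0.001, 0.999, -0.047, -0.0]
contact_force: [-2.0, -0.2, 6.6]
width: 0.453
yaw -5.34 q7 0.03 F [-2.  -0.2  6.6] M [-0.072  0.602  0.071] z 177.7
heading [28.   28.2  27.98 28.8  27.49] med [ 552.04 -213.42   28.  ]
```

```bash
python3 -m creep '[{"tx":0,"ty":0,"tz":0,"turn":1.3},{"tx":0,"ty":0,"tz":0,"turn":0},{"tx":0,"ty":0,"tz":0,"turn":0}]'; python3 t.py; python3 hd.py
python3 - <<'E'
from h import *
f=look("scene","final"); im=f["img"]; a=cv2.resize(im[190:250,190:250],(400,400),interpolation=cv2.INTER_CUBIC)
b=cv2.resize(cv2.imread("pics/scr.png")[190:250,190:250],(400,400),interpolation=cv2.INTER_CUBIC)
cv2.imwrite("pics/fin.png",np.hstack([b,a]))
for q in("bottle_short","squeeze_a","marker","tape_roll","screw_tin","brush","wood_block"):
    print(q,[(c2w(f,r["centre"]).round(),round(r["confidence"],2)) for r in arm.place_of("scene",q)[:2]])
E
```

```text
time: 44.75
tcp_pos: [552.6, -215.6, 177.7]
orientation: [0.001, 0.999, -0.036, -0.0]
contact_force: [-2.0, -0.7, 6.6]
width: 0.455
yaw -4.08 q7 0.05 F [-2.  -0.7  6.6] M [-0.02   0.558 -0.008] z 177.7
heading [27.7  27.89 27.54 28.54 27.26] med [ 552.12 -213.46   27.7 ]
bottle_short [(array([539., 143.,   4.]), 0.66)]
squeeze_a [(array([529., 406.,  -0.]), 0.61)]
marker [(array([630.,   5.,   1.]), 0.44)]
tape_roll [(array([ 370., -176.,    1.]), 0.65)]
screw_tin [(array([378., 147.,  -3.]), 0.87)]
brush [(array([ 742., -210.,    0.]), 0.96), (array([ 551., -208.,   -2.]), 0.66)]
wood_block [(array([731., 197.,  -0.]), 0.67), (array([ 593., -403.,   -2.]), 0.28)]
```

View pics/fin.png

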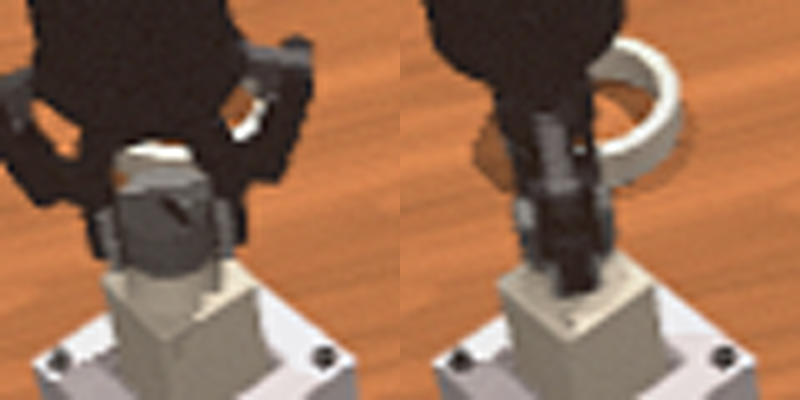

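The left half shows the cap at the stop, held at (165,220). The right half shows the jaws a quarter turn on, still on the cap at (565,220), with the bottle seated; the finger hides the bar. The other items are where they were.

```bash
python3 -c "
from workcell import arm
print(arm.job_done())"
```

```text
the job is handed in; nothing more can be done
None
```

The swap and capping are done, and I handed the job in at about 45 s with the gripper still holding the tall bottle's cap. I parked the short bottle on the bench, put the tall one down into the jig, then set the short one in the tray. I then screwed the cap down to its stop and backed it off a quarter turn.

**Last checks**
- **Short bottle:** it stands upright in the tray in both views.
- **Tall bottle:** it is upright and fully seated. The tool's height in the jig matched its height when I picked the bottle up from the tray.
- **Bottoming out:** the torque rose from about 0.05 to 1.3 N m at the stop.
- **Back-off:** relative to the bottle it is about 90°, give or take about 3°. I corrected for roughly 3.6° that the bottle turned in its socket, and a little slip of the pads at the stop.
- **Other items:** those the cameras found are within about 5 mm of where they started, which is within the measuring error. The last check did not confirm the squeeze bottle at about (590, -402) mm: its spot only came up as a low-confidence wood_block hit.

**What fell short**
- **Early turn:** I turned the cap about 88° clockwise before the short bottle was in the tray. I noticed and let go before the stop. The bottoming out and back-off both came after the swap was finished.
- **Bar hidden:** at the end a finger covered the black bar, so the final cap angle comes from the tool and bottle headings, not from seeing the bar.

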